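Fit the spacer sleeve on the tasting carousel

TASK

The round tasting carousel is being built up for a second tier: take the tall metal spacer sleeve (not the short ring) and slide it down over the carousel's upright centre shaft until it stands upright and fully seated on the deck, then let go. Lower it gently, do not drop it, and leave the short ring and the jar where they stand.

Things in the scene. Friction and masses are not known exactly. Their poses are not given: they have to be found in the camera images.
- sleeve: the tall spacer sleeve: plain aluminium tube, open at both ends, standing upright on the bench; outer diameter 50 mm, bore 36 mm (wall 7 mm), height 70 mm, 125 to 255 g. Origin: centre of its underside; z along the bore, up.
- carousel: fixed tasting carousel, does not turn: round white deck 240 mm across, top 22 mm above the bench; bare upright steel shaft in its centre, 16 mm diameter, tip 82 mm above the deck (104 mm above the bench), last 8 mm tapered. Five fixed shallow dishes 48 mm across, 12 mm high, centres 92 mm from the shaft. Origin: on the shaft axis at bench height, z up. The seated sleeve's underside is 22 mm above it.
- short_ring: bystander: short aluminium ring, outer diameter 50 mm, bore 36 mm, height only 30 mm, lying flat on the bench, axis upright. Origin: centre of its underside, z up.
- jar: bystander: closed amber glass jar with a paper label and a metal lid, 66 mm diameter, 85 mm high, standing on the bench. Origin: centre of its underside, z up.
Not all that is in view belongs to the job. Leave any green, purple or turquoise look-alike of the sleeve alone.

How it is judged (in metres and radians):
At the end, for the whole second after the job is handed in: The tall sleeve is round the carousel's shaft (axes within 14 mm), its underside on the deck within 6 mm, upright within 10 degrees, at rest; the short ring and the jar are within 30 mm of where they started and the jar is upright (within 11 degrees) (horizontal distance between sleeve and carousel below 0.014 m and z of sleeve in the frame of carousel between 0.016 and 0.028 m and angle between sleeve's own z axis and vertical below 0.17 rad and linear speed of sleeve below 0.02 m/s and distance of each of short_ring, jar from where it was at the start of the episode below 0.03 m and angle between jar's own z axis and vertical below 0.2 rad); the robot touches nothing.
It fails at once if the sleeve is dropped: it falls freely at more than 0.7 m/s (a fall of about 25 mm) (contact force between the fingers and sleeve below 0.1 N and linear speed of sleeve above 0.7 m/s).
It fails at once if the short ring is moved more than 30 mm (distance of short_ring from where it was at the start of the episode above 0.03 m).
It fails at once if the jar is moved more than 30 mm (distance of jar from where it was at the start of the episode above 0.03 m).
It fails at once if the jar is tipped more than 11 degrees (angle between jar's own z axis and vertical above 0.2 rad).
It also fails if it takes over 37 s, if anything falls off the work surface, if the arm or the gripper's body presses on something with over 40 N, if the wrist force passes 120 N, or if a joint passes its speed limit or range.

ROBOT

A 7-joint arm with a two-finger parallel gripper is mounted at the origin on the work surface. World frame = base frame: x ahead of the robot, y to its left, z up, the work surface at z = 0. Lengths are in mm, angles in rad, forces in N, time in s.
With the tool pointing down it reaches from about 425 to 950 mm from the base axis. Payload 16.7 kg.
Tool frame: the origin (TCP) lies at the very end of the fingers, on their centre line; the grasp point (between the pads) lies 19 mm behind it; z points along the fingers, y is the direction in which the jaws open and shut (so a half turn about z gives the same grasp; the last joint's range is limited). The gripper opens to 94 mm and grips with 3 to 60 N. Pads are 16 mm wide; open, the fingers measure 119 mm over their backs; the gripper's body (75 mm by 177 mm) begins 78 mm behind the grasp point.
Start: joints at [-1.288, 0.426, 0.074, 1.606, -0.034, 1.111, -0.067], TCP at [283.103, 612.721, 205.467] pointing down, gripper open.
Joint ranges: [-2.85, 2.85], [-0.5, 2.14], [-1.23, 1.37], [0.21, 2.46], [-1.02, 4.16], [0.16, 2.05], [-2.73, 2.73]. Speed limits (rad/s): [1.89, 1.89, 2.39, 2.39, 3.01, 3.01, 3.01].

INTERFACE

Orientations are given as a 3x3 rotation matrix whose columns are the frame's x, y, z axes.
In Python, from bench import bot, cams, sign_off gives the robot as it stands.
- The arm moves only by the shell command python3 -m handwheel 'ROWS' [FORCE]. ROWS is JSON, a list of rows, each a list of 3 entries, a list of its own where there are three numbers: the shift along the tool's x, y, z in cm, then the turn, a rotation vector about the tool's x, y, z in units of 6 degrees (1.0 is 6 degrees), then the closure, from -1 (fully open) to 1 (shut). A call has 1 to 5 rows; each row is the pose to reach, as a shift and turn from the pose commanded when the call began, along the tool's axes at that moment; what a row does not reach only later rows make up. A row lasts 1/10 s, in which the tool goes at most 50 mm and 8.59 degrees, less where a joint would pass 70% of its speed; a pose out of reach is approached as far as the arm can. A call with a gripper value outside its range is refused whole. The fingers move at their own pace and stop on an object; FORCE is the grip in N (left out, the last holds). Time passes only in rows, so rows that repeat a pose let the fingers close. It gives the time, the measured TCP pose, the force and the opening at its end, in the units of the state.
- bot.state(): the state, without advancing time (a new reading comes with each control period).
- cams.grab_frame(name): name is "scene" or "side" or "wrist"; returns the picture (384x512x3 uint8, red, green, blue); there is no depth.
- cams.get_calibration(name): a dict with "fov_y" (degrees; the focal length in pixels is half the picture's height over the tangent of half this angle, whatever the lens; pixels are square), "cx", "cy" (the principal point, pixels), "distortion" ([k1, k2, p1, p2, k3] as OpenCV has them; the pictures are not rectified), "R" (3x3) and "t" (3): a world point X has camera coordinates R X + t. Camera axes: x right, y down, z forward; pixel columns grow to the right and rows downward; lengths in mm; the calibration is good to about 2 mm. A picture is of the moment at which its call begins: read the wrist's pose just before it. get_calibration takes no time and is no camera call; for the wrist camera it gives the pose at the moment of the call.
- sign_off(): hands the job in, once; it reports no verdict.
Trained networks look in the newest picture that a camera, given by its name, has taken for a name from the list of things; names that differ only in an ending like _2 or _b are one class to them, and where a whole thing is asked for, a point or a joint stands for the part that bears it (a point fixed in the world has none). Each returns a list of dicts, best first, with "conf" (0 to 1); they miss things now and then, are a little off and sometimes report something else, mostly with a low value. They report only what shows in the picture. A call takes as long as a camera call. They do not tell look-alikes from the thing itself.
- cams.search_frame(query, camera): "box" ([left, top, width, height] in pixels, round what is visible of it).
The state is a dict: "time": time; "q": joint angles; "joint_vel": joint speeds; "tau": joint torques, N m; "eef_pos": TCP position; "ee_rot": TCP orientation; "contact_force": force on the tool from outside, world axes, zero at the start; "torque": the same for the moment, N m; "gripper_width": finger opening in mm.
Only numpy, scipy, OpenCV 4.12 (cv2) and the standard library are available. Lean on these libraries where they do the work, as an engineer would, in place of code of your own. Each camera call takes 0.05 s, during which the arm holds its last target.

## Working session

There is one attempt and no reset: what is moved stays moved. The work goes in short steps, Python scripts to look and compute and a shell command to move; the robot and the scene stay as the last step left them, time stands still between calls to the robot, and variables do not carry over. Pictures are saved under pics/ and viewed, and the job is handed in when it is done.

```bash
mkdir -p pics; ls; cat > h.py <<'E'
import numpy as np, cv2
from bench import bot, cams
def K(c):
    f=192/np.tan(np.radians(c["fov_y"])/2)
    return np.array([[f,0,c["cx"]],[0,f,c["cy"]],[0,0,1.]])
def ray(c,uv):
    p=cv2.undistortPoints(np.array([[uv]],float),K(c),np.array(c["distortion"],float))[0,0]
    R=np.array(c["R"]);t=np.array(c["t"])
    return -R.T@t, R.T@np.array([p[0],p[1],1])
def at_z(c,uv,z):
    o,d=ray(c,uv); return o+d*(z-o[2])/d[2]
def proj(c,X):
    R=np.array(c["R"],float);t=np.array(c["t"],float)
    return cv2.projectPoints(np.array(X,float).reshape(-1,1,3),cv2.Rodrigues(R)[0],t,K(c),np.array(c["distortion"],float))[0][:,0]
E
python3 - <<'E'
from h import *
for n in ["scene","side","wrist"]:
    im=cams.grab_frame(n); c=cams.get_calibration(n)
    cv2.imwrite(f"pics/{n}0.png",im[:,:,::-1])
    R=np.array(c["R"]);print(n,c["fov_y"],c["cx"],c["cy"],c["distortion"],(-R.T@np.array(c["t"])).round(),R[2].round(2))
    for q in ["sleeve","carousel","short_ring","jar"]:
        print(q,[([round(x) for x in d["box"]],round(d["conf"],2)) for d in cams.search_frame(q,n)])
s=bot.state(); print(s["time"],s["eef_pos"],np.array(s["ee_rot"]).round(3),s["gripper_width"],s["contact_force"])
E
```

```text
pics
scene 56.810811527208465 250.11338605873038 190.69596039183392 [0.03321213 0.         0.         0.         0.        ] [782. 362. 708.] [-0.32 -0.48 -0.82]
sleeve [([200, 106, 20, 29], 0.87), ([165, 101, 21, 23], 0.74), ([235, 102, 12, 28], 0.72)]
carousel [([226, 222, 119, 114], 0.87)]
short_ring [([243, 162, 21, 24], 0.57)]
jar [([183, 185, 31, 41], 0.94)]
side 48.923643943954204 251.2090283517938 195.92150626190175 [0.03066417 0.         0.         0.         0.        ] [  70. -541.  796.] [ 0.44  0.49 -0.75]
sleeve [([268, 262, 27, 37], 0.92), ([302, 239, 26, 45], 0.78), ([347, 249, 33, 38], 0.74), ([333, 221, 27, 34], 0.7)]
carousel [([168, 120, 90, 62], 0.66), ([275, 150, 29, 44], 0.42)]
short_ring [([238, 208, 21, 27], 0.87)]
jar [([276, 151, 28, 39], 0.72)]
wrist 64.66985505194614 251.34611413306413 190.1606406606272 [-0.03259511  0.          0.          0.          0.        ] [222. 641. 385.] [ 0.21 -0.1  -0.97]
sleeve []
carousel []
short_ring []
jar []
0.75 [283.09216019 612.73843504 205.47021558] [[-0.908  0.419 -0.   ]
 [ 0.419  0.908  0.   ]
 [ 0.    -0.    -1.   ]] 94.13580506299746 [ 0.03024883 -0.82363386  0.24305287]
```

View pics/scene0.png

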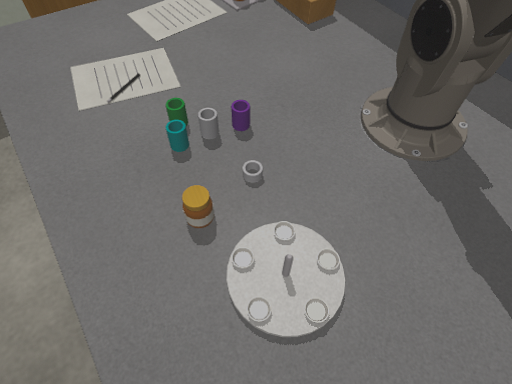

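View pics/side0.png

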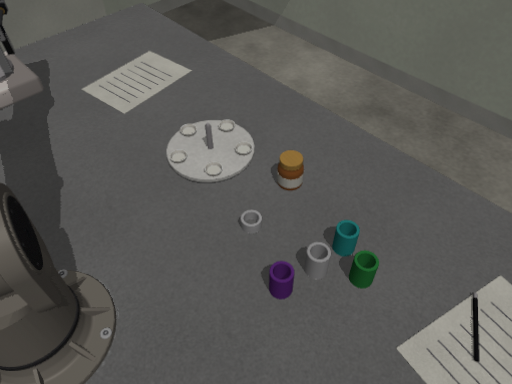

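View pics/wrist0.png

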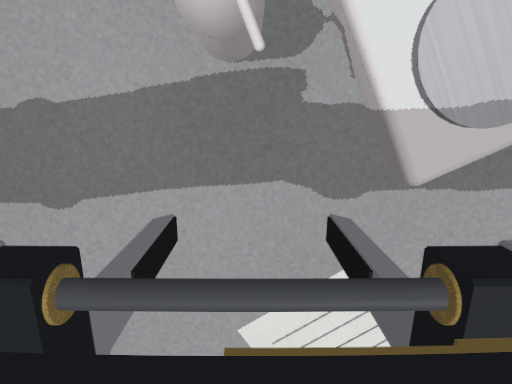

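Scene picture: the plain grey sleeve is at (209,123), with green (177,112), teal (178,136) and purple (241,115) look-alikes close by. The ring is at (253,172), the jar at (198,206) and the shaft at (288,265). In the side picture the sleeve is at (317,260) and the shaft at (210,137). Next I'll enlarge these to measure them.

```bash
python3 - <<'E'
from h import *
a=cv2.imread("pics/scene0.png");b=cv2.imread("pics/side0.png")
def crop(im,u,v,w,h,s): return cv2.resize(im[v:v+h,u:u+w],None,fx=s,fy=s,interpolation=cv2.INTER_CUBIC)
t=np.hstack([crop(a,150,85,110,70,7)]);cv2.imwrite("pics/c1.png",t)
t=np.hstack([crop(b,260,210,130,95,6)]);cv2.imwrite("pics/c2.png",t)
t=np.hstack([crop(a,265,240,50,50,8),crop(b,190,115,45,50,8)]);cv2.imwrite("pics/c3.png",t)
E
```

```text
(no output)
```

View pics/c1.png

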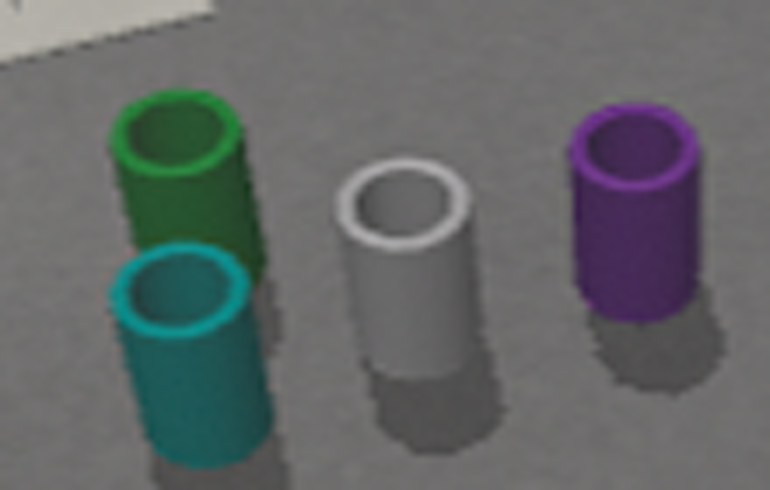

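View pics/c2.png

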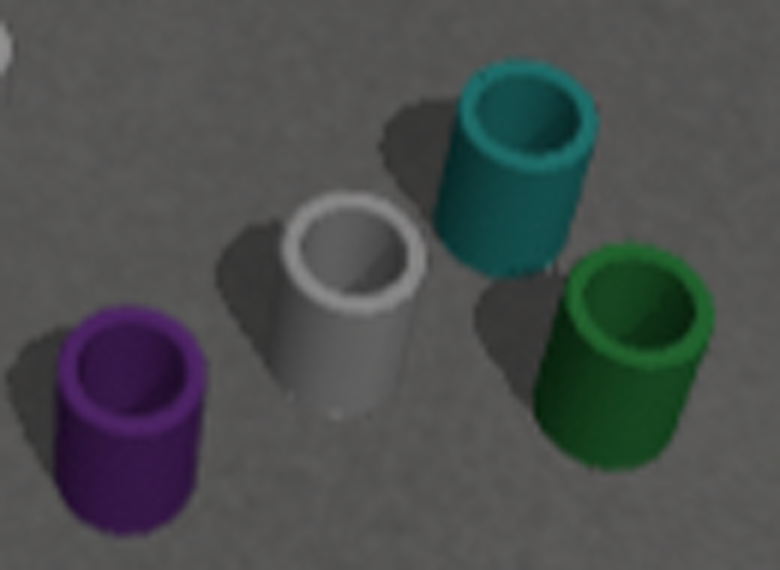

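View pics/c3.png

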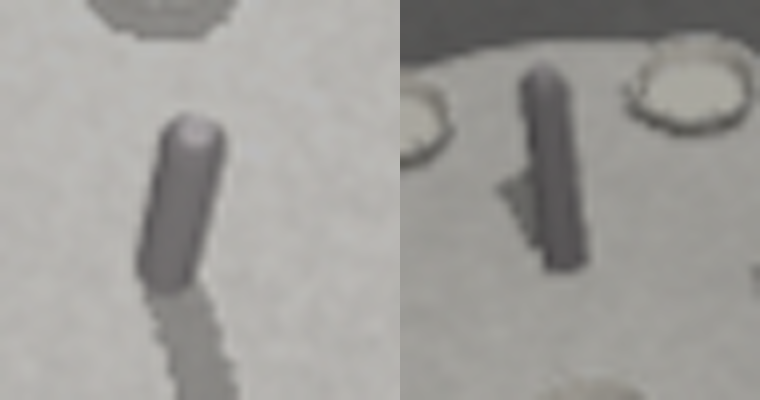

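```bash
python3 - <<'E'
from h import *
cs=cams.get_calibration("scene");cd=cams.get_calibration("side")
f=lambda x,y,u,v,s:((x+.5)/s-.5+u,(y+.5)/s-.5+v)
for n,p,q in [("sleeve",(404,204),(354,252)),("teal",(181,289),(528,117)),("green",(177,132),(640,306)),("purple",(634,147),(132,371))]:
    print(n,at_z(cs,f(*p,150,85,7),70).round(1),at_z(cd,f(*q,260,210,6),70).round(1))
print("tip",at_z(cs,f(197,131,265,240,8),104).round(1),at_z(cd,f(142,72,190,115,8),104).round(1))
for n,c,box,z in [("ring",cs,(243,162,21,24),15),("ring",cd,(238,208,21,27),15),("jar",cs,(183,185,31,41),42),("jar",cd,(276,151,28,39),42)]:
    print(n,at_z(c,(box[0]+box[2]/2,box[1]+box[3]/2),z).round(1))
# deck fit: white mask contour
from scipy.optimize import least_squares
for n,c in (("scene",cs),("side",cd)):
    im=cv2.imread(f"pics/{n}0.png");g=im.min(2)
    m=(g>105).astype(np.uint8)
    m=cv2.morphologyEx(m,cv2.MORPH_OPEN,np.ones((3,3)))
    cn,_=cv2.findContours(m,cv2.RETR_EXTERNAL,cv2.CHAIN_APPROX_NONE)
    tgt=proj(c,[at_z(cs,f(197,131,265,240,8),104)*[1,1,0]+[0,0,22]])[0]
    best=[k for k in cn if cv2.contourArea(k)>3000 and cv2.pointPolygonTest(k,tuple(map(float,tgt)),False)>0]
    print(n,[cv2.contourArea(k) for k in best])
    k=cv2.convexHull(best[0])[:,0].astype(float)
    P=np.array([at_z(c,p,22) for p in k])[:,:2]
    r=least_squares(lambda x:np.hypot(*(P-x[:2]).T)-x[2],[*P.mean(0),120],loss="soft_l1",f_scale=2)
    print(r.x.round(1),np.abs(r.fun).max().round(1))
E
```

```text
sleeve [ 497.5 -269.2   70. ] [ 492. -272.   70.]
teal [ 585.6 -273.7   70. ] [ 579.9 -276.8   70. ]
green [ 550.4 -348.3   70. ] [ 544.5 -351.6   70. ]
purple [ 410.1 -249.7   70. ] [ 404.  -252.5   70. ]
tip [568.2 173.2 104. ] [564.1 171.8 104. ]
ring [480.7 -77.   15. ]
ring [469.5 -83.6  15. ]
jar [643.3 -52.2  42. ]
jar [640.5 -52.9  42. ]
scene [158868.5]
[ 456.  -180.3  668.7] 429.7
side [4155.0]
[564.7 173.5 121.2] 7.5
```

Measured positions: sleeve at about (495,-270) mm and shaft at about (566,172) mm. The two cameras agree within 6 mm, and the reach and sizes fit. The present jaw axis (65°) clears all the neighbours, so I'll travel at the current height and keep the orientation.

```bash
python3 -m handwheel '[[[-4,-2.7,0],[0,0,0],-1],[[-8,-5.4,0],[0,0,0],-1],[[-12,-8.1,0],[0,0,0],-1],[[-16,-10.8,0],[0,0,0],-1],[[-20,-13.5,0],[0,0,0],-1]]'; python3 -c "
from h import *
s=bot.state();print(s['time'],s['q'],s['eef_pos'],np.array(s['ee_rot']).round(3))"
```

```text
time: 1.25
eef_pos: [408.8, 404.5, 205.7]
ee_rot: [[-0.908, 0.419, 0.0], [0.419, 0.908, 0.0], [0.0, 0.0, -1.0]]
contact_force: [0.7, 0.1, 0.4]
gripper_width: 93.9
1.25 [-1.01601245  0.26347692  0.14890466  1.84090848 -0.04494525  1.04003028
  0.2885395 ] [408.78666079 404.53084027 205.6808548 ] [[-0.908  0.419  0.   ]
 [ 0.419  0.908  0.   ]
 [ 0.     0.    -1.   ]]
```

```bash
python3 -m handwheel '[[[-4,-2.8,0],[0,0,0],-1],[[-8,-5.6,0],[0,0,0],-1],[[-12,-8.4,0],[0,0,0],-1],[[-16,-11.2,0],[0,0,0],-1],[[-20,-14,0],[0,0,0],-1]]' | head -2; python3 -c "
from h import *
c=cams.get_calibration('wrist');im=cams.grab_frame('wrist');cv2.imwrite('pics/w1.png',im[:,:,::-1])
R=np.array(c['R']);print(-R.T@np.array(c['t']),R[2])
import json;json.dump({k:np.array(v).tolist() for k,v in c.items()},open('w1.json','w'))"
```

```text
time: 1.75
eef_pos: [531.6, 193.5, 205.8]
[470.36439003 221.61972502 385.15784076] [ 0.21486845 -0.097558   -0.97175819]
```

View pics/w1.png

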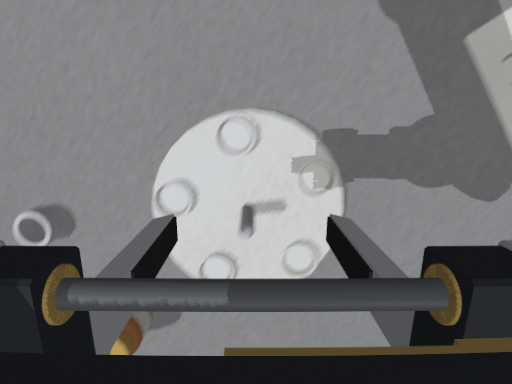

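```bash
python3 - <<'E'
from h import *
import json;c=json.load(open('w1.json'))
print(proj(c,[[566,172.5,104],[566,172.5,22]]))
a=cv2.imread('pics/w1.png')[190:250,215:285];cv2.imwrite('pics/w1c.png',cv2.resize(a,None,fx=8,fy=8,interpolation=cv2.INTER_CUBIC))
E
```

```text
[[246.32113934 228.78342738]
 [247.28043003 205.14567705]]
```

View pics/w1c.png

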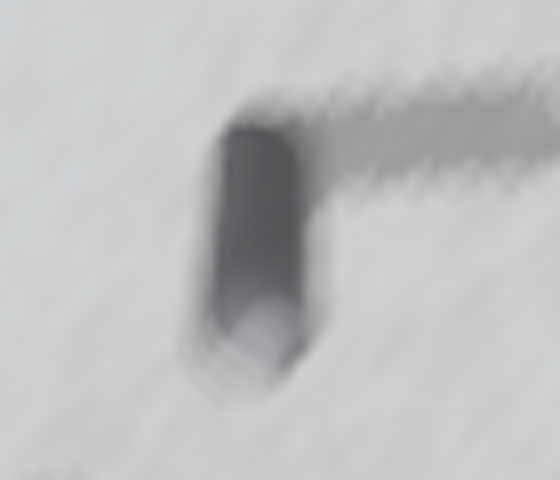

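```bash
python3 - <<'E'
from h import *
import json;c=json.load(open('w1.json'))
print(at_z(c,(247.3,231.5),104),at_z(c,(247.2,207.6),22))
E
python3 -m handwheel '[[[-1.6,-4.4,0],[0,0,0],-1],[[-3.3,-8.8,0],[0,0,0],-1],[[-4.9,-13.2,0],[0,0,0],-1],[[-6.6,-17.7,0],[0,0,0],-1],[[-8.2,-22.1,0],[0,0,0],-1]]' | head -2
```

```text
[568.98902371 172.17230245 104.        ] [568.85477824 171.06075104  22.        ]
time: 2.3
eef_pos: [512.2, -41.6, 205.8]
```

```bash
python3 -m handwheel '[[[-1.4,-4.3,0],[0,0,0],-1],[[-2.8,-8.6,0],[0,0,0],-1],[[-4.1,-12.8,0],[0,0,0],-1],[[-5.5,-17.1,0],[0,0,0],-1],[[-6.8,-21.3,0],[0,0,0],-1]]' | head -2;python3 -m handwheel '[[[0,0,0],[0,0,0],-1]]'|head -3; python3 -c "
from h import *
c=cams.get_calibration('wrist');im=cams.grab_frame('wrist');cv2.imwrite('pics/w2.png',im[:,:,::-1])
import json;json.dump({k:np.array(v).tolist() for k,v in c.items()},open('w2.json','w'))
print(proj(c,[[495,-270,70],[495,-270,0]]))"
```

```text
time: 2.8
eef_pos: [484.6, -263.4, 205.8]
time: 2.9
eef_pos: [483.2, -267.4, 205.9]
ee_rot: [[-0.905, 0.426, 0.0], [0.426, 0.905, -0.002], [-0.001, -0.002, -1.0]]
[[253.84176064 192.43051126]
 [253.46527635 179.24229616]]
```

View pics/w2.png

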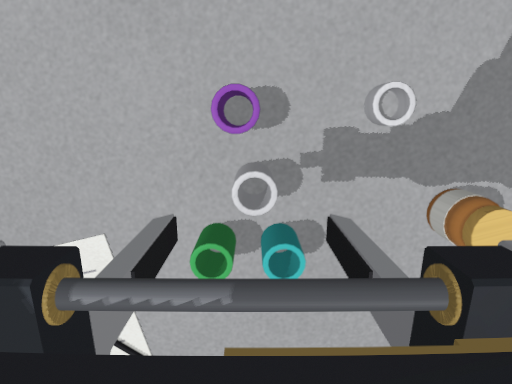

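```bash
python3 - <<'E'
from h import *
import json;c=json.load(open('w2.json'))
im=cv2.imread('pics/w2.png');g=im.min(2)[165:222,225:285]
m=(g>165).astype(np.uint8);cn,_=cv2.findContours(m,cv2.RETR_EXTERNAL,cv2.CHAIN_APPROX_NONE)
k=max(cn,key=len);e=cv2.fitEllipse(k);uv=(e[0][0]+225,e[0][1]+165);print(len(k),e,uv)
p=at_z(c,uv,70);print(p)
s=bot.state();R=np.array(s['ee_rot']);print(s['time'],s['eef_pos'],R.round(4),R.T@(np.array([p[0],p[1],205])-s['eef_pos']))
E
```

```text
126 ((28.843788146972656, 28.344091415405273), (43.540496826171875, 45.34312057495117), 96.67755889892578) (253.84378814697266, 193.34409141540527)
[ 495.91602895 -270.42597224   70.        ]
2.95 [ 483.98437412 -264.53278496  205.60412632] [[-9.057e-01  4.239e-01 -1.000e-04]
 [ 4.239e-01  9.057e-01 -1.000e-03]
 [-4.000e-04 -9.000e-04 -1.000e+00]] [-13.30451096  -0.2791607    0.60915455]
```

```bash
python3 -m handwheel '[[[-1.3,-0.3,2],[0,0,0],-1],[[-1.3,-0.3,6],[0,0,0],-1],[[-1.3,-0.3,10],[0,0,0],-1],[[-1.3,-0.3,11.5],[0,0,0],-1],[[-1.3,-0.3,11.5],[0,0,0],-1]]' ; python3 -m handwheel '[[[0,0,0],[0,0,0],-1],[[0,0,0],[0,0,0],-1]]'; python3 - <<'E'
from h import *
c=cams.get_calibration('wrist');im=cams.grab_frame('wrist');cv2.imwrite('pics/w3.png',im[:,:,::-1])
s=bot.state();R=np.array(s['ee_rot']);print(s['eef_pos'],R.T@(np.array([495.8,-270.3,33])-s['eef_pos']))
E
```

```text
time: 3.45
eef_pos: [494.7, -268.7, 89.1]
ee_rot: [[-0.908, 0.419, -0.003], [0.419, 0.908, 0.001], [0.003, -0.0, -1.0]]
contact_force: [-0.5, 0.2, 0.6]
gripper_width: 93.9
time: 3.65
eef_pos: [496.6, -270.1, 92.3]
ee_rot: [[-0.908, 0.419, 0.002], [0.419, 0.908, -0.001], [-0.002, 0.0, -1.0]]
contact_force: [0.3, 0.2, 0.3]
gripper_width: 94.2
[ 496.58222025 -270.03585222   92.19661653] [ 0.74896785 -0.59943829 59.19460087]
```

View pics/w3.png

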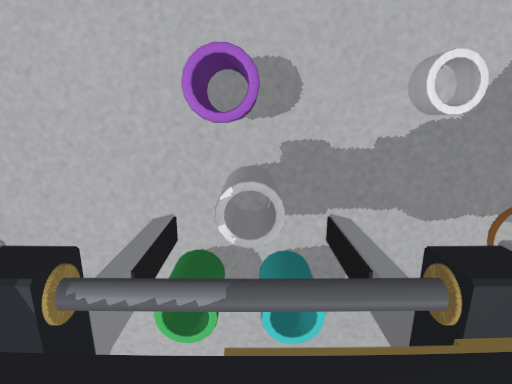

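```bash
python3 - <<'E'
from h import *
c=cams.get_calibration('wrist');s=bot.state();print(at_z(c,(250,214),70), proj(c,[s['eef_pos']]))
E
python3 -m handwheel '[[[0,0,2],[0,0,0],-1],[[0,0,4],[0,0,0],-1],[[0,0,5.5],[0,0,0],-1],[[0,0,5.9],[0,0,0],-1],[[0,0,5.9],[0,0,0],-1]]'
```

```text
[ 495.04919289 -270.18841876   70.        ] [[251.14439667 227.13722729]]
time: 4.2
eef_pos: [495.5, -269.9, 31.6]
ee_rot: [[-0.908, 0.42, -0.0], [0.42, 0.908, -0.0], [0.0, -0.0, -1.0]]
contact_force: [-0.8, -0.2, -0.7]
gripper_width: 93.9
```

```bash
python3 -m handwheel '[[[0,0,0],[0,0,0],1],[[0,0,0],[0,0,0],1],[[0,0,0],[0,0,0],1],[[0,0,0],[0,0,0],1],[[0,0,0],[0,0,0],1]]' 25;  python3 -m handwheel '[[[0,0,0],[0,0,0],1],[[0,0,0],[0,0,0],1],[[0,0,0],[0,0,0],1]]' 25
```

```text
time: 4.7
eef_pos: [495.6, -269.8, 31.7]
ee_rot: [[-0.908, 0.419, 0.0], [0.419, 0.908, -0.0], [-0.0, 0.0, -1.0]]
contact_force: [0.2, -0.8, -0.5]
gripper_width: 57.3
time: 5.0
eef_pos: [495.5, -269.9, 31.6]
ee_rot: [[-0.908, 0.42, 0.0], [0.42, 0.908, -0.0], [-0.0, -0.0, -1.0]]
contact_force: [-0.5, 0.0, 2.1]
gripper_width: 48.9
```

```bash
python3 -m handwheel '[[[0,0,-1],[0,0,0],1],[[0,0,-4],[0,0,0],1],[[0,0,-8],[0,0,0],1],[[0,0,-12],[0,0,0],1],[[0,0,-14.5],[0,0,0],1]]' 30;  python3 -m handwheel '[[[0,0,0],[0,0,0],1],[[0,0,0],[0,0,0],1]]'; python3 - <<'E'
from h import *
c=cams.get_calibration('wrist');im=cams.grab_frame('wrist');cv2.imwrite('pics/w4.png',im[:,:,::-1])
s=bot.state();R=np.array(s['ee_rot']);print(s['eef_pos'],R.T@(np.array([567.8,172.3,180])-s['eef_pos']))
E
```

```text
time: 5.5
eef_pos: [495.8, -270.3, 179.8]
ee_rot: [[-0.908, 0.42, 0.002], [0.42, 0.908, -0.001], [-0.002, 0.0, -1.0]]
contact_force: [0.1, -0.2, -2.0]
gripper_width: 48.9
time: 5.7
eef_pos: [495.5, -269.6, 176.9]
ee_rot: [[-0.908, 0.419, 0.001], [0.419, 0.908, 0.0], [-0.001, 0.0, -1.0]]
contact_force: [-0.8, 0.1, -2.0]
gripper_width: 48.7
[ 495.09807408 -269.37023334  176.00919053] [119.16577305 431.46121376  -3.85112516]
```

View pics/w4.png

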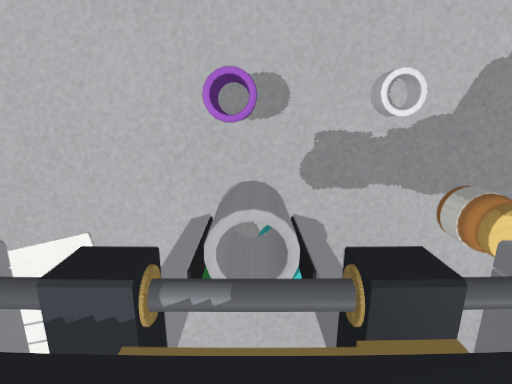

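The sleeve is held: width 48.8 mm and about 2 N of weight. Its rim shows at (250,250) and it hangs upright. Next I'll carry it to the shaft.

```bash
python3 -m handwheel '[[[0.8,3,-1],[0,0,0],1],[[1.9,7,-1.5],[0,0,0],1],[[3.0,11,-1.5],[0,0,0],1],[[4.1,15,-1.5],[0,0,0],1],[[5.3,19,-1.5],[0,0,0],1]]' |head -2;  python3 -m handwheel '[[[1.1,4,0],[0,0,0],1],[[2.2,8,0],[0,0,0],1],[[3.3,12,0],[0,0,0],1],[[4.4,16,0],[0,0,0],1],[[5.3,19.3,0],[0,0,0],1]]'; python3 - <<'E'
from h import *
s=bot.state();R=np.array(s['ee_rot']);print(s['eef_pos'],R.T@(np.array([567.8,172.3,180])-s['eef_pos']))
E
```

```text
time: 6.25
eef_pos: [526.4, -73.5, 190.3]
time: 6.75
eef_pos: [559.2, 124.7, 190.0]
ee_rot: [[-0.908, 0.418, -0.002], [0.418, 0.908, -0.001], [0.002, -0.002, -1.0]]
contact_force: [0.6, -0.4, -1.7]
gripper_width: 48.6
[559.17525712 124.71845249 189.96844952] [12.05368603 46.84161826  9.91621352]
```

```bash
python3 -m handwheel '[[[0.8,2.8,0],[0,0,0],1],[[1.3,4.5,0],[0,0,0],1],[[1.4,4.9,0],[0,0,0],1],[[1.4,4.9,0],[0,0,0],1],[[1.4,4.9,0],[0,0,0],1]]'; python3 - <<'E'
from h import *
for n in ["wrist","scene","side"]:
    c=cams.get_calibration(n);im=cams.grab_frame(n);cv2.imwrite(f'pics/{n}5.png',im[:,:,::-1])
s=bot.state();R=np.array(s['ee_rot']);print(s['time'],s['eef_pos'],R.T@(np.array([567.8,172.3,53])-s['eef_pos']))
a=cv2.imread('pics/scene5.png')[160:310,210:350];b=cv2.imread('pics/side5.png')[80:230,130:270]
cv2.imwrite('pics/c5.png',cv2.resize(np.hstack([a,b]),None,fx=2.8,fy=2.8,interpolation=cv2.INTER_CUBIC))
E
```

```text
time: 7.25
eef_pos: [567.7, 170.9, 191.2]
ee_rot: [[-0.907, 0.421, -0.0], [0.421, 0.907, -0.001], [0.0, -0.001, -1.0]]
contact_force: [0.0, -0.2, -1.3]
gripper_width: 48.6
7.4 [567.86698494 171.42281362 191.60287639] [  0.44420561   0.77693704 138.60277897]
```

View pics/wrist5.png

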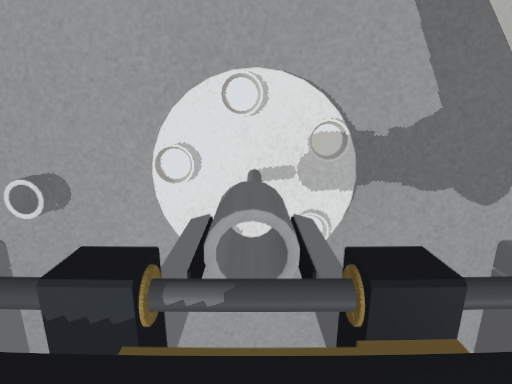

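View pics/c5.png

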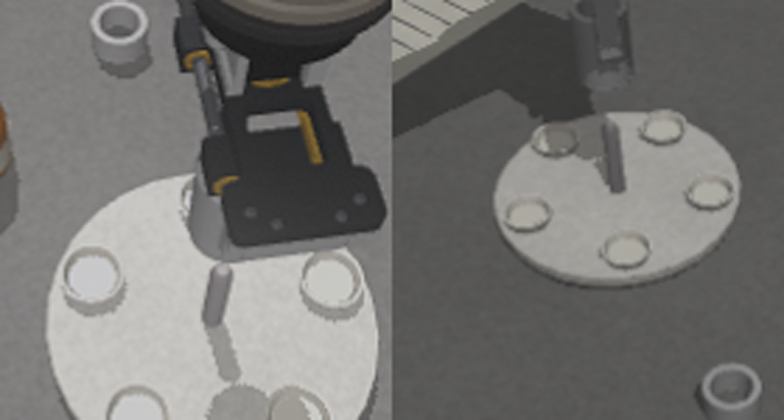

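```bash
python3 -m handwheel '[[[0,0.1,1.5],[0,0,0],1],[[0,0.1,3],[0,0,0],1],[[0,0.1,4.2],[0,0,0],1],[[0,0.1,4.8],[0,0,0],1],[[0,0.1,4.8],[0,0,0],1]]'; python3 - <<'E'
from h import *
for n in ["wrist","scene","side"]:
    c=cams.get_calibration(n);im=cams.grab_frame(n);cv2.imwrite(f'pics/{n}6.png',im[:,:,::-1])
s=bot.state();R=np.array(s['ee_rot']);print(s['time'],s['eef_pos'],R.T@(np.array([567.8,172.3,53.6])-s['eef_pos']))
a=cv2.imread('pics/scene6.png')[200:300,240:330];b=cv2.imread('pics/side6.png')[80:180,160:250]
cv2.imwrite('pics/c6.png',cv2.resize(np.hstack([a,b]),None,fx=4.4,fy=4.4,interpolation=cv2.INTER_CUBIC))
E
```

```text
time: 7.9
eef_pos: [567.6, 173.3, 142.1]
ee_rot: [[-0.908, 0.419, -0.002], [0.419, 0.908, -0.001], [0.001, -0.002, -1.0]]
contact_force: [-0.1, -0.3, -1.7]
gripper_width: 48.2
8.05 [568.52045682 173.68340427 143.80869046] [ 0.10625207 -1.58633485 90.20816455]
```

View pics/c6.png

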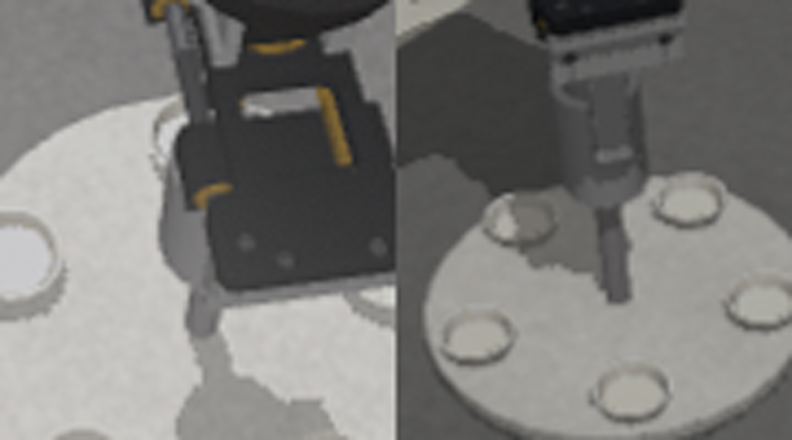

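View pics/wrist6.png

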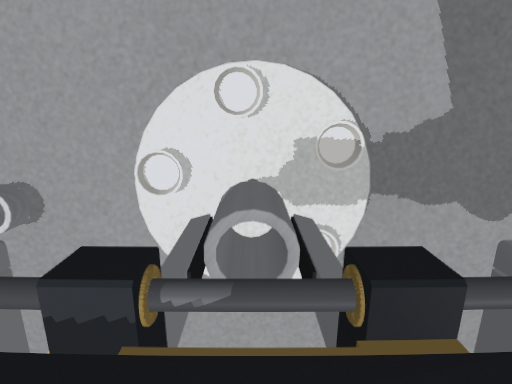

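```bash
python3 -m handwheel '[[[0,0,0.8],[0,0,0],1],[[0,0,1.6],[0,0,0],1],[[0,0,2.4],[0,0,0],1],[[0,0,3],[0,0,0],1],[[0,0,3],[0,0,0],1]]'; python3 - <<'E'
from h import *
for n in ["wrist","side"]:
    c=cams.get_calibration(n);im=cams.grab_frame(n);cv2.imwrite(f'pics/{n}7.png',im[:,:,::-1])
a=cv2.imread('pics/wrist7.png')[150:320,170:340];b=cv2.imread('pics/side7.png')[80:180,160:260]
cv2.imwrite('pics/c7.png',np.hstack([cv2.resize(x,(400,400),interpolation=cv2.INTER_CUBIC) for x in (a,b)]))
E
```

```text
time: 8.55
eef_pos: [567.6, 173.4, 112.3]
ee_rot: [[-0.908, 0.419, -0.001], [0.419, 0.908, -0.001], [0.001, -0.001, -1.0]]
contact_force: [-0.7, 0.3, -2.0]
gripper_width: 48.3
```

View pics/c7.png

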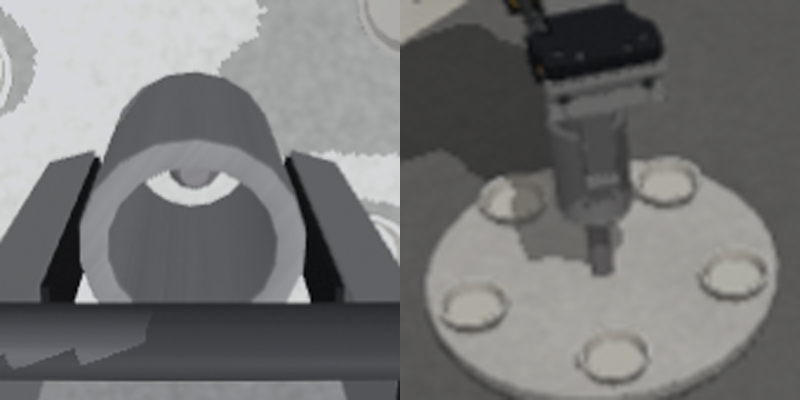

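The wrist view through the bore at (250,225) shows the shaft tip inside it and centred, with no contact force. I'll keep lowering.

```bash
python3 -m handwheel '[[[0,0,1.2],[0,0,0],1],[[0,0,2.4],[0,0,0],1],[[0,0,3.6],[0,0,0],1],[[0,0,4.6],[0,0,0],1],[[0,0,5],[0,0,0],1]]'; python3 -m handwheel '[[[0,0,0.2],[0,0,0],1],[[0,0,0.3],[0,0,0],1],[[0,0,0.3],[0,0,0],1]]'
```

```text
time: 9.15
eef_pos: [567.5, 173.4, 61.9]
ee_rot: [[-0.908, 0.419, -0.002], [0.419, 0.908, -0.001], [0.001, -0.002, -1.0]]
contact_force: [-0.4, 0.4, -1.5]
gripper_width: 49.1
time: 9.45
eef_pos: [568.4, 173.7, 60.7]
ee_rot: [[-0.908, 0.419, 0.0], [0.419, 0.908, 0.0], [-0.0, 0.0, -1.0]]
contact_force: [-0.5, 0.1, -1.6]
gripper_width: 48.7
```

```bash
python3 -m handwheel '[[[0,0,0.1],[0,0,0],1],[[0,0,0.2],[0,0,0],1],[[0,0,0.3],[0,0,0],1],[[0,0,0.3],[0,0,0],1],[[0,0,0.3],[0,0,0],1]]'; python3 -m handwheel '[[[0,0,0.1],[0,0,0],1],[[0,0,0.2],[0,0,0],1],[[0,0,0.2],[0,0,0],1],[[0,0,0.2],[0,0,0],1]]'
```

```text
time: 9.95
eef_pos: [568.2, 173.7, 57.5]
ee_rot: [[-0.908, 0.419, -0.0], [0.419, 0.908, -0.0], [0.0, -0.0, -1.0]]
contact_force: [-0.3, -0.2, -1.4]
gripper_width: 48.7
time: 10.35
eef_pos: [568.2, 173.6, 55.4]
ee_rot: [[-0.908, 0.419, -0.0], [0.419, 0.908, -0.0], [0.0, -0.0, -1.0]]
contact_force: [-0.6, -0.3, -2.1]
gripper_width: 48.3
```

```bash
python3 -m handwheel '[[[0,0,0.1],[0,0,0],1],[[0,0,0.1],[0,0,0],1],[[0,0,0.1],[0,0,0],1]]' | sed -n '2p;4p'; python3 -m handwheel '[[[0,0,0.1],[0,0,0],1],[[0,0,0.1],[0,0,0],1],[[0,0,0.1],[0,0,0],1]]'| sed -n '2p;4p'
```

```text
eef_pos: [568.2, 173.6, 54.5]
contact_force: [0.3, 1.1, -1.6]
eef_pos: [568.3, 173.6, 53.6]
contact_force: [-0.1, -0.9, 1.4]
```

Contact comes at TCP z = 53.6, just as predicted for fully seated. I'll press 0.5 mm further and open.

```bash
python3 -m handwheel '[[[0,0,0.05],[0,0,0],1],[[0,0,0.05],[0,0,0],1]]' | sed -n '2p;4p'; python3 -m handwheel '[[[0,0,0],[0,0,0],0],[[0,0,0],[0,0,0],-0.5],[[0,0,0],[0,0,0],-1],[[0,0,0],[0,0,0],-1],[[0,0,0],[0,0,0],-1]]';python3 -m handwheel '[[[0,0,0],[0,0,0],-1],[[0,0,0],[0,0,0],-1],[[0,0,0],[0,0,0],-1],[[0,0,0],[0,0,0],-1],[[0,0,0],[0,0,0],-1]]'
```

```text
eef_pos: [568.3, 173.6, 53.5]
contact_force: [-2.8, -0.9, 11.2]
time: 11.65
eef_pos: [568.2, 173.6, 52.9]
ee_rot: [[-0.908, 0.419, -0.0], [0.419, 0.908, -0.0], [0.0, -0.0, -1.0]]
contact_force: [-0.0, -0.3, 0.8]
gripper_width: 77.3
time: 12.15
eef_pos: [568.2, 173.6, 53.0]
ee_rot: [[-0.908, 0.419, -0.0], [0.419, 0.908, -0.0], [0.0, -0.0, -1.0]]
contact_force: [-0.5, 0.2, 0.3]
gripper_width: 94.3
```

Fully open with no contact, so I'll retreat straight up and then sideways to look.

```bash
python3 -m handwheel '[[[0,0,-1.5],[0,0,0],-1],[[0,0,-4],[0,0,0],-1],[[0,0,-8],[0,0,0],-1],[[0,0,-12],[0,0,0],-1],[[0,0,-15],[0,0,0],-1]]' | sed -n '1,2p;4p'; python3 -m handwheel '[[[4,0,0],[0,0,0],-1],[[8,0,0],[0,0,0],-1],[[10,0,0],[0,0,0],-1],[[10,0,0],[0,0,0],-1],[[10,0,0],[0,0,0],-1]]'; python3 - <<'E'
from h import *
for n in ["scene","side","wrist"]:
    im=cams.grab_frame(n); c=cams.get_calibration(n)
    cv2.imwrite(f"pics/{n}8.png",im[:,:,::-1])
    if n!="wrist":
        print(n,"rim pred",proj(c,[[568,173,92],[568,173,22]]).round(1))
        for q in ["short_ring","jar","sleeve"]: print(q,[([round(x) for x in d["box"]],round(d["conf"],2)) for d in cams.search_frame(q,n)])
a=cv2.imread('pics/scene8.png')[150:350,170:370];b=cv2.imread('pics/side8.png')[80:240,150:310]
cv2.imwrite('pics/c8.png',np.hstack([cv2.resize(x,(400,400),interpolation=cv2.INTER_CUBIC) for x in (a,b)]))
E
```

```text
time: 12.65
eef_pos: [568.7, 173.5, 206.7]
contact_force: [-0.4, 1.2, -0.3]
time: 13.15
eef_pos: [477.8, 215.7, 204.1]
ee_rot: [[-0.908, 0.419, 0.001], [0.419, 0.908, 0.001], [-0.001, 0.001, -1.0]]
contact_force: [-0.7, 0.0, -0.1]
gripper_width: 93.9
scene rim pred [[288.6 258.5]
 [285.3 272.9]]
short_ring [([242, 160, 22, 25], 0.72)]
jar [([184, 188, 30, 38], 0.57)]
sleeve [([162, 117, 25, 37], 0.93), ([275, 243, 26, 41], 0.83), ([233, 100, 16, 34], 0.73), ([166, 99, 18, 25], 0.72)]
side rim pred [[208.6 126.3]
 [211.  146.5]]
short_ring [([242, 208, 19, 26], 0.96)]
jar [([276, 150, 27, 40], 0.87)]
sleeve [([335, 221, 25, 35], 0.84), ([270, 262, 26, 37], 0.7), ([196, 118, 24, 36], 0.61), ([347, 250, 31, 37], 0.59)]
```

View pics/c8.png

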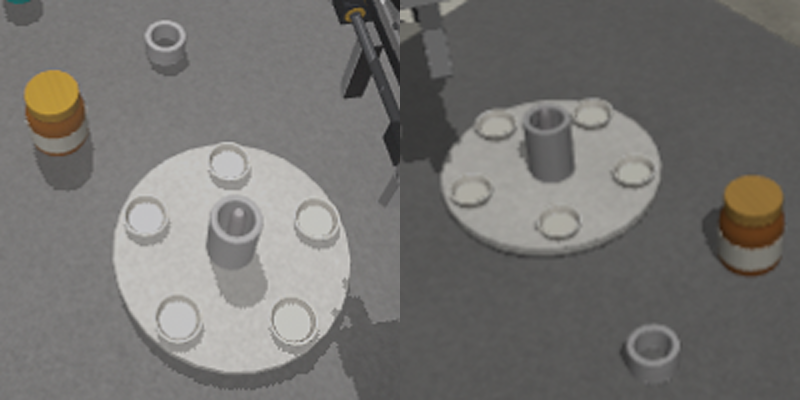

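View pics/wrist8.png

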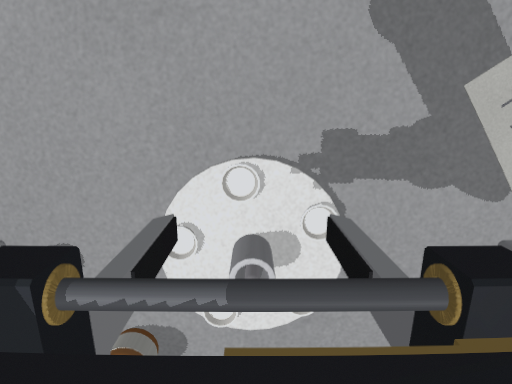

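The sleeve stands upright on the deck with the shaft tip inside its bore. In the scene picture the rim is at about (288,258), against a predicted (288.6,258.5). In the side picture it is at about (209,128), against a predicted (208.6,126.3). The ring and jar have not moved and the arm is clear, so I'm handing in.

```bash
python3 -c "
from bench import sign_off, bot
s=bot.state();print(s['time'],s['contact_force'],max(abs(s['joint_vel'])));print(sign_off())"
```

```text
13.6 [ 0.28952498 -0.381391    0.43807201] 0.002351709573495752
the job is handed in; nothing more can be done
None
```

The tall plain sleeve is on the carousel shaft and seated on the deck, and I handed the job in at about 13.6 s. No verdict is reported, so this rests on my own checks.

- **Grip and lowering:** I gripped the sleeve at about (495, -270) mm and lowered it over the shaft in small steps. Contact came at TCP z = 53.6 mm, exactly the height predicted for fully seated. A further 0.5 mm press read about 11 N, then I opened the gripper and retreated straight up.
- **Final pictures:** The sleeve stands upright with the shaft tip inside its bore, and its rim is within about 2 pixels of the predicted seated position in both fixed cameras. The short ring and the jar are within a few pixels of where they started, and the jar is upright.
- **Robot:** It is clear of everything, with contact force at noise level and joint speeds near zero.
- **Disagreement:** The side camera placed things about 4–6 mm lower in x than the scene camera, for both the sleeve and the shaft. The wrist camera sided with the scene camera for the shaft and fell between the two for the sleeve. I weighted towards the wrist view, and this stayed well within the 10 mm clearance between bore and shaft.

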